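# Close up a row of relief blocks in the galley

## Robot

A 6-joint arm with a two-finger parallel gripper is mounted at the origin on a cart in front of the work surface, level with it; the furniture and walls round the work are solid. World frame = base frame: x ahead of the robot, y to its left, z up, the work surface at z = 0. Lengths are in m, angles in degrees, forces in N, time in s.
With the tool pointing down it reaches from about 0.4 to 0.825 m from the base axis. Payload 7 kg.
Tool frame: the origin (TCP) lies at the very end of the fingers, on their centre line; the grasp point (between the pads) lies 19 mm behind it; z points along the fingers, y is the line along which they close (so a half turn about z gives the same grasp; the last joint's range is limited). The gripper opens to 88 mm and grips with 3 to 60 N. Pads are 19 mm wide; open, the fingers measure 130 mm over their backs; the gripper's body (78 mm by 193 mm) begins 47 mm behind the grasp point.
Start: joints at [-60.785, 20.546, 0.682, 0, -70.136, -16.507], TCP at [0.148, -0.658, 0.227] pointing down, gripper open.
Joint ranges: [-176.03, 176.03], [-82.01, 121.73], [-58.28, 71.71], [-173.87, 95.51], [-174.79, -0.11], [-173.66, 173.66]. Speed limits (degrees/s): [136.94, 136.94, 172.46, 180, 180, 180].

## Interface

Orientations are given as [roll, pitch, yaw] about the fixed x, y, z axes, in that order (R = Rz(yaw) Ry(pitch) Rx(roll)).
In Python, from plant import get_state, capture, close_job, regions_of gives the robot as it stands.
- The arm moves only by the tool jog_arm, never from a script. Its argument "moves" is a list of rows, each a list of 3 entries, a list of its own where there are three numbers: the shift along the tool's x, y, z in cm, then the turn about the tool's z in degrees, then the finger opening in cm, from 0 to 8.76. A call has 1 to 12 rows; each row shifts and turns the commanded pose from where the row before left it, along the tool's axes as they then stand; what a row does not reach is not made up. A row lasts 1/8 s, in which the tool goes at most 62.5 mm and 10.7 degrees, less where a joint would pass 70% of its speed; a pose out of reach is approached as far as the arm can. A call is refused whole if a number of a shift passes 6.25 or a number of a turn 10.7, either way. A call with a gripper value outside its range is refused whole. The fingers move at their own pace and stop on an object; "newtons" is the grip in N (left out, the last holds). Time passes only in rows, so rows that do not move let the fingers close. It gives the time, the measured TCP pose, the force, the opening and the grip force at its end, in the units of the state.
- get_state(): the state, without advancing time (a new reading comes with each control period).
- capture(name): name is "side" or "top"; returns a dict with "pixels" (400x640x3 uint8, blue, green, red), "mtx" (3x3 intrinsics, pixels), "world_from_camera" (4x4, takes a point from camera to world coordinates). Camera axes: x right, y down, z forward; pixel columns grow to the right and rows downward; lengths in m; the calibration is good to about 2 mm. A picture is of the moment at which its call begins. There is no depth.
- close_job(): hands the job in; it is judged then, once.
Trained networks look in a picture, given as the dict that the camera call returned (one of the last four; its "shot" number tells which), for a name from the list of things; names that differ only in an ending like _2 or _b are one class to them, and where a whole thing is asked for, a point or a joint stands for the part that bears it (a point fixed in the world has none). Each returns a list of dicts, best first, with "confidence" (0 to 1); they miss things now and then, are a little off and sometimes report something else, mostly with a low value. They report only what shows in the picture. A call takes as long as a camera call.
- regions_of(picture, thing): "pixels" (400x640 bool, what is visible of it) and "pixel" ([column, row] in pixels, amid what is visible of it).
The state is a dict: "time_s": time; "joints": joint angles; "qd": joint speeds; "joint_torque": joint torques, N m; "tcp_pos": TCP position; "eef_rot": TCP orientation; "contact_force": force on the tool from outside, world axes, zero at the start; "moment": the same for the moment, N m; "gripper_width": finger opening in m; "gripper_force": force on a finger pad.
Only numpy, scipy, OpenCV 4.12 (cv2) and the standard library are available. Lean on these libraries where they do the work, as an engineer would, in place of code of your own. Each camera call takes 0.05 s, during which the arm holds its last target. There are 200 camera calls.

## Task

Get the row of printing blocks ready for proofing: with the tips of the closed fingers push the whole row together from its loose end, all five pieces as one train, along the rails of the grey aluminium galley until the front piece is hard up against the steel head stop; then push the brass gate shut right behind the last piece so that the row cannot slip back. Do everything by pushing: take hold of nothing and pick nothing up, keep the row together and flat on the galley, and leave the other things on the worktop alone.

Things in the scene. Friction and masses are not known exactly. Their poses are not given: they have to be found in the camera images.
- galley: Galley: grey aluminium plate, 128 x 366 x 8 mm, fixed to the worktop. Origin on the worktop under the middle of the channel; y along the channel to the head stop, x across it away from the robot. Two steel rails, tops 18 mm above the worktop, bound the channel at x = -31.5 and +31.5 mm, run from y = -188 to 150 mm and reach x = -40.5 and +43.5 mm outside. The end at y = -188 mm is open.
- stop_face (a point): Foot of the middle of the dark steel head stop's inner face, on the galley's floor 8 mm above the worktop: galley frame (0, 150, 8) mm. The stop crosses the whole channel; its top is 28 mm above the worktop.
- catch (a point): Top of the small dark steel catch on the far rail against which the gate's end shuts: galley frame (37.5, -37, 30) mm, the block measuring 11 x 12 mm, outside the channel.
- block_leaf: Front piece of the row, towards the head stop: plywood-mounted relief block with a blue leaf, 60 mm across the channel, 48 mm along it, 23 mm high. Origin: centre of its underside. Starts 40 to 80 mm short of the head stop. Loose, 0.07 to 0.14 kg, like the other blocks.
- spacer_1: Second piece: plain wood spacer, 60 mm across, 24 mm along, 16 mm high. Origin: centre of its underside. Loose, 0.03 to 0.06 kg.
- block_sun: Third piece: relief block with a red sun, 60 x 48 x 23 mm, like the first.
- spacer_2: Fourth piece: wood spacer like the second.
- block_wave: Last piece, the row's loose end: relief block with green waves, like the first; its rear face, to be pushed, lies 24 mm behind its origin (galley -y), its top 31 mm above the worktop. The five pieces start touching, on the galley's floor, with 3 mm of play between the rails; 192 mm long together. With the row home this rear face is at galley y = -42 mm.
- foot_gate (a joint): Angle of the brass gate about its upright pivot, rad. 2.0 (its stop): shut, straight across the channel (pointing along galley +x), front face 1 mm behind the last piece when the row is home. At less it is swung back, clockwise from above, by 2.0 minus the value; it starts at 0 to 0.4, outside the near rail. Stiff (0.06 N m), stays where left, passes over the near rail.
- gate_pivot (a point): Pivot of the gate, beside the near rail: galley frame (-48, -48, 26) mm, the height being above the worktop.
- gate_plate (a point): Point in the gate's upright thumb plate (32 mm along the bar, 6 mm thick, 32 to 52 mm above the worktop), 66 mm out from the pivot, 40 mm above the worktop. x: along the bar, outward; y: the way it moves in shutting. The bar below: 10 mm thick, 91 mm long, 19.5 to 32.5 mm above the worktop. Push on the back (-y side) of plate or bar.
- tin_red: Bystander: red and yellow ink tin with a dark lid, 70 mm across, 61 mm high; origin under its centre. Not to be disturbed.
- baren: Bystander: round black baren with a wood handle, 100 mm across, 40 mm high; origin under its centre. Not to be disturbed.
- gouge: Bystander: lino gouge with an orange-brown mushroom handle, 108 x 25 x 19 mm, lying; origin under its centre. Not to be disturbed.
- water_jar: Bystander: purple-grey water jar, 66 mm across, 82 mm high; origin under its centre. Not to be disturbed.

How it is judged (in metres and radians):
On the way:
1. The row has been pushed along to the head stop (to 4 mm) while the gate is still open (y of block_leaf in the frame of galley above 0.122 m and y of spacer_1 in the frame of galley above 0.086 m and y of block_sun in the frame of galley above 0.05 m and y of spacer_2 in the frame of galley above 0.014 m and y of block_wave in the frame of galley above -0.022 m and value of joint foot_gate below 1.2 rad), for 0.2 s.
At the end, for the whole second after the job is handed in: All five pieces stand within 2.5 mm of their places tight against the head stop, flat on the galley and at rest, and the gate is shut behind them (joint above 1.94 of 2.0 rad) (y of block_leaf in the frame of galley above 0.1235 m and y of spacer_1 in the frame of galley above 0.0875 m and y of block_sun in the frame of galley above 0.0515 m and y of spacer_2 in the frame of galley above 0.0155 m and y of block_wave in the frame of galley above -0.0205 m and value of joint foot_gate above 1.94 rad and velocity of joint foot_gate below 0.05 rad/s and height (world z) of each of block_leaf, spacer_1, block_sun, spacer_2, block_wave below 0.012 m and angle between each of block_leaf, spacer_1, block_sun, spacer_2, block_wave's own z axis and vertical below 0.08 rad and linear speed of each of block_leaf, spacer_1, block_sun, spacer_2, block_wave below 0.02 m/s); the robot touches nothing.
It fails at once if the fingers are put round a piece of the row or the gate's thumb plate, as if to grip it (the grasp point between the pads inside it, or up to 15 mm above a piece) ((x of the grasp point in the frame of block_leaf between -0.028 and 0.028 m and y of the grasp point in the frame of block_leaf between -0.016 and 0.016 m and height (world z) of the grasp point below 0.046 m) or (x of the grasp point in the frame of spacer_1 between -0.028 and 0.028 m and y of the grasp point in the frame of spacer_1 between -0.004 and 0.004 m and height (world z) of the grasp point below 0.046 m) or (x of the grasp point in the frame of block_sun between -0.028 and 0.028 m and y of the grasp point in the frame of block_sun between -0.016 and 0.016 m and height (world z) of the grasp point below 0.046 m) or (x of the grasp point in the frame of spacer_2 between -0.028 and 0.028 m and y of the grasp point in the frame of spacer_2 between -0.004 and 0.004 m and height (world z) of the grasp point below 0.046 m) or (x of the grasp point in the frame of block_wave between -0.028 and 0.028 m and y of the grasp point in the frame of block_wave between -0.016 and 0.016 m and height (world z) of the grasp point below 0.046 m) or (x of the grasp point in the frame of gate_plate between -0.022 and 0.022 m and y of the grasp point in the frame of gate_plate between -0.004 and 0.004 m and height (world z) of the grasp point below 0.056 m)).
It fails at once if a piece of the row is lifted or tipped (10 mm up or 0.3 rad) (height (world z) of any of block_leaf, spacer_1, block_sun, spacer_2, block_wave above 0.018 m or angle between any of block_leaf, spacer_1, block_sun, spacer_2, block_wave's own z axis and vertical above 0.3 rad).
It fails at once if the row is pulled apart (a gap of over 10 mm between neighbours) (horizontal distance between block_leaf and spacer_1 above 0.046 m or horizontal distance between spacer_1 and block_sun above 0.046 m or horizontal distance between block_sun and spacer_2 above 0.046 m or horizontal distance between spacer_2 and block_wave above 0.046 m).
It fails at once if a bystander is shifted by more than 20 mm (distance of any of tin_red, baren, gouge, water_jar from where it was at the start of the episode above 0.02 m).
It also fails if it takes over 48 s, if anything falls off the work surface, if the arm or the gripper's body presses on something with over 40 N, if the wrist force passes 120 N, or if a joint passes its speed limit or range.

## Working session

There is one attempt and no reset: what is moved stays moved. The work goes in short steps, Python scripts to look and compute and a tool call to move; the robot and the scene stay as the last step left them, time stands still between calls to the robot, and variables do not carry over. Pictures are saved under pics/ and viewed, at most 10 in all, crops included, and the job is handed in when it is done.

Besides the shell and the picture viewer there is one more tool, called after ">>>" as name([rows], argument=value, ...), one row to a line, values as JSON. jog_arm: Moves the arm, as the interface text tells. Its arguments: {"type":"object","properties":{"moves":{"type":"array"},"newtons":{"type":"number"}},"required":["moves"]}

```bash
mkdir -p pics
cat > h.py <<'E'
import numpy as np,cv2
from plant import get_state,capture,close_job,regions_of
def ray(p,px,z):
    K=p["mtx"];T=np.array(p["world_from_camera"])
    d=T[:3,:3]@np.linalg.solve(np.array(K),[px[0],px[1],1.]);o=T[:3,3]
    return o+d*(z-o[2])/d[2]
def proj(p,X):
    T=np.linalg.inv(np.array(p["world_from_camera"]));c=T[:3,:3]@np.array(X)+T[:3,3]
    u=np.array(p["mtx"])@c;return u[:2]/u[2]
E
python3 - <<'E'
from h import *
s=get_state();print(s["time_s"],s["tcp_pos"],s["eef_rot"])
for n in("top","side"):
    p=capture(n);cv2.imwrite(f"pics/{n}0.png",p["pixels"]);print(n,np.round(p["world_from_camera"],2).tolist())
    for t,z in dict(galley=.008,block_leaf=.031,spacer_1=.024,block_sun=.031,block_wave=.031,gate_plate=.04,tin_red=.06,baren=.02,gouge=.01,water_jar=.08).items():
        for r in regions_of(p,t)[:2]:
            print(t,np.round(r["confidence"],2),np.round(r["pixel"]),np.round(ray(p,r["pixel"],z),3),r["pixels"].sum())
E
```

```text
0.0 [ 0.14836204 -0.65798453  0.22563154] [ 1.79904610e+02 -7.24619179e-03 -1.67298904e+02]
top [[-0.02, -1.0, 0.1, 0.44], [-1.0, 0.03, 0.01, 0.07], [-0.01, -0.1, -1.0, 1.22], [0.0, 0.0, 0.0, 1.0]]
galley 0.94 [312. 211.] [0.521 0.108 0.008] 3663
galley 0.65 [336. 220.] [0.492 0.036 0.008] 132
block_leaf 0.53 [294. 199.] [0.557 0.159 0.031] 323
spacer_1 0.53 [302. 198.] [0.56  0.137 0.024] 149
spacer_1 0.53 [328. 203.] [0.543 0.057 0.024] 145
block_sun 0.82 [315. 203.] [0.544 0.097 0.031] 318
block_wave 0.85 [338. 204.] [0.538 0.026 0.031] 330
gate_plate 0.45 [336. 221.] [0.487 0.035 0.04 ] 156
tin_red 0.84 [464. 235.] [ 0.436 -0.334  0.06 ] 560
baren 0.9 [212. 175.] [0.639 0.412 0.02 ] 798
gouge 0.61 [203. 261.] [0.377 0.44  0.01 ] 160
water_jar 0.91 [447. 141.] [ 0.709 -0.294  0.08 ] 544
side [[-0.99, -0.09, 0.09, 0.46], [-0.13, 0.6, -0.79, 0.9], [0.02, -0.79, -0.61, 0.71], [0.0, 0.0, 0.0, 1.0]]
galley 0.75 [314. 244.] [0.545 0.186 0.008] 2713
block_leaf 0.97 [308. 234.] [0.563 0.171 0.031] 393
block_leaf 0.18 [323. 205.] [0.537 0.041 0.031] 216
spacer_1 0.66 [313. 223.] [0.557 0.118 0.024] 120
spacer_1 0.59 [321. 210.] [0.541 0.056 0.024] 94
block_sun 0.6 [315. 218.] [0.553 0.103 0.031] 196
block_wave 0.72 [322. 201.] [0.543 0.022 0.031] 235
gate_plate 0.58 [342. 204.] [0.483 0.036 0.04 ] 144
gate_plate 0.45 [308. 235.] [0.562 0.187 0.04 ] 405
tin_red 0.9 [359. 148.] [ 0.442 -0.271  0.06 ] 368
baren 0.89 [260. 315.] [0.631 0.434 0.02 ] 1377
gouge 0.75 [373. 337.] [0.385 0.446 0.01 ] 322
water_jar 0.82 [283. 142.] [ 0.713 -0.24   0.08 ] 377
```

View pics/top0.png

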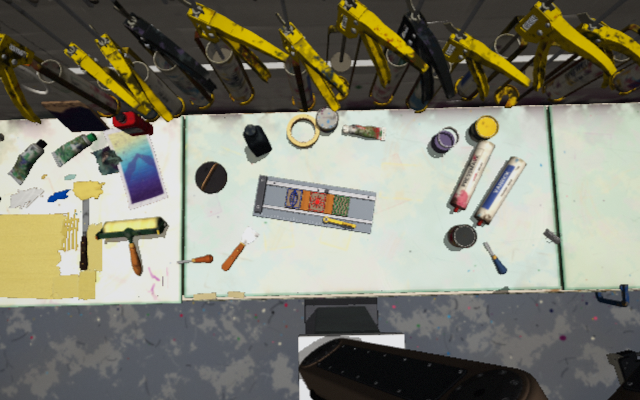

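View pics/side0.png

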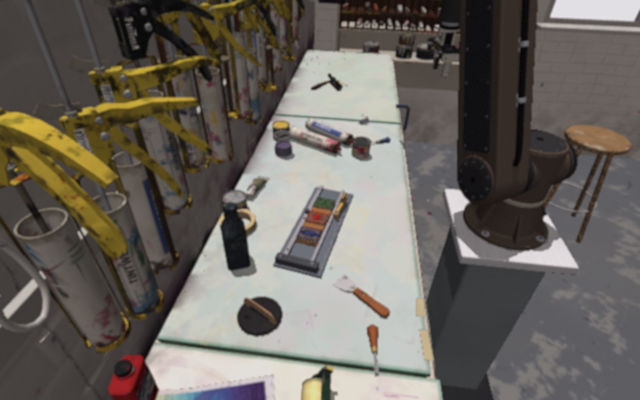

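The top view shows the galley at about columns 253–376 and rows 176–234. The stop is at the left (world +y), with the blocks leaf/sun/wave at columns 294/317/340 and the gate bar lying along the near rail at about (338,223). Next I'll fit the galley pose.

Run:
```python
from h import *
p=capture("top")
m=np.zeros((400,640),np.uint8)
for t in("galley","block_leaf","spacer_1","block_sun","block_wave","gate_plate"):
    for r in regions_of(p,t):
        if r["confidence"]>.4:m|=r["pixels"].astype(np.uint8)
m=cv2.morphologyEx(m,cv2.MORPH_CLOSE,np.ones((5,5)))
c=max(cv2.findContours(m,0,2)[0],key=cv2.contourArea)[:,0,:]
W=np.array([ray(p,q,.008)[:2] for q in c],np.float32)
r=cv2.minAreaRect(W);print(r);B=cv2.boxPoints(r);print(B)
def ax(B):
    (i,j)=max([(a,(a+1)%4) for a in range(4)],key=lambda e:np.linalg.norm(B[e[0]]-B[e[1]]))
    d=B[j]-B[i];d/=np.linalg.norm(d);return d*np.sign(d[1])
d=ax(B);C=np.array(r[0])
print("ydir",d,np.degrees(np.arctan2(-d[0],d[1])))
O=C+d*.005; n=np.array([d[1],-d[0]])
img=cv2.resize(p["pixels"][165:245,240:390],None,fx=5,fy=5,interpolation=cv2.INTER_CUBIC)
def w(x,y,z):return [*(O+n*x+d*y),z]
def dr(P,col):
    cv2.polylines(img,[np.int32([((proj(p,w(*q))-[240,165]+.5)*5) for q in P])],True,col,1)
dr([(-64,-188,8),(64,-188,8),(64,178,8),(-64,178,8)] and [(a/1e3,b/1e3,.008) for a,b in((-64,-188),(64,-188),(64,178),(-64,178))],(0,255,0))
dr([(a/1e3,b/1e3,.018) for a,b in((-31.5,-188),(31.5,-188),(31.5,150),(-31.5,150))],(255,255,0))
dr([(a/1e3,b/1e3,.03) for a,b in((32,-43),(43,-43),(43,-31),(32,-31))],(255,0,255))
dr([(a/1e3,b/1e3,.026) for a,b in((-50,-50),(-46,-50),(-46,-46),(-50,-46))],(0,0,255))
print(O)
cv2.imwrite("pics/c1.png",img)
```

```text
((0.5398151874542236, 0.09469301253557205), (0.19764216244220734, 0.08283086121082306), 79.15648651123047)
[[ 0.48054832  0.00542779]
 [ 0.5619002  -0.01015496]
 [ 0.59908205  0.18395823]
 [ 0.5177302   0.19954097]]
ydir [0.18812713 0.98214465] -10.843506
[0.54075582 0.09960374]
```

View pics/c1.png

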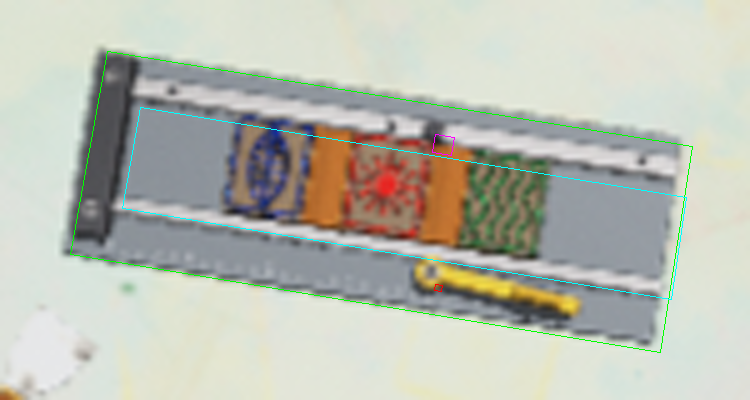

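Run:
```python
from h import *
from scipy.optimize import least_squares
p=capture("top")
def W(u,v,z):return ray(p,[u/5+240-.5,v/5+165-.5],z)[:2]
# (pt, gx, gy) None = free
obs=[(W(430,270,.034),-.048,-.048),(W(434,130,.03),.0375,-.037),
 (W(135,101,.018),.0315,None),(W(670,177,.018),.0315,None),(W(118,205,.018),-.0315,None),(W(660,282,.018),-.0315,None),
 (W(683,140,.008),None,-.188),(W(657,348,.008),None,-.188),(W(103,50,.008),None,.178),(W(66,253,.008),None,.178)]
def loc(x,q):
    c,s=np.cos(x[2]),np.sin(x[2]);e=q-x[:2];return np.array([c*e[0]+s*e[1],-s*e[0]+c*e[1]])
f=lambda x:np.concatenate([[loc(x,q)[i]-g for i,g in enumerate((a,b)) if g is not None] for q,a,b in obs])
r=least_squares(f,[.54,.1,-.18],loss='soft_l1',f_scale=.002)
x=r.x;print(x,np.degrees(x[2]),np.round(f(x)*1e3,1))
print("plate corners",[np.round(loc(x,o[0])*1e3) for o in obs[6:]])
t=W(574,306,.0325);print("gate tip",loc(x,t)*1e3)
a=loc(x,t)-loc(x,obs[0][0]);th=np.arctan2(a[1],a[0]);print("gate val",2+th)
for n,(u,v) in dict(waverear=(544,207),leaffront=(234,168),w=(505,205)).items():print(n,loc(x,W(u,v,.031))*1e3)
def G(a,b):
    c,s=np.cos(x[2]),np.sin(x[2]);return x[:2]+[c*a-s*b,s*a+c*b]
for n,g in dict(behind=(0,-.16),home=(0,-.042),piv=(-.048,-.048),stop=(0,.15)).items():print(n,np.round(G(*g),4))
```

```text
[ 0.54821357  0.10321373 -0.16750746] -9.597470230666797 [ 1.9  2.8  0.8  1.3  0.1 -0.  -1.5 -1.2  0.2 -0.6 -3.4 -0.6]
plate corners [array([  56., -188.]), array([ -72., -189.]), array([ 61., 175.]), array([-66., 177.])]
gate tip [ -55.13381924 -133.47659946]
gate val 0.3271386234141338
waverear [   1.31461953 -107.75739136]
leaffront [-1.72330815 80.60835552]
w [ -0.80523224 -84.37405337]
behind [ 0.5215 -0.0545]
home [0.5412 0.0618]
piv [0.4929 0.0639]
stop [0.5732 0.2511]
```

```bash
cat >> h.py <<'E'
O=np.array([.5482,.1032]);A=np.radians(-9.6)
def G(a,b):
    c,s=np.cos(A),np.sin(A);return O+[c*a-s*b,s*a+c*b]
def loc(q):
    c,s=np.cos(A),np.sin(A);e=np.array(q)[:2]-O;return np.array([c*e[0]+s*e[1],-s*e[0]+c*e[1]])
def st():
    s=get_state();print("t",s["time_s"],"gal mm",np.round(loc(s["tcp_pos"])*1e3,1),"z",np.round(s["tcp_pos"][2]*1e3,1),"yaw",np.round(s["eef_rot"],1),"F",np.round(s["contact_force"],1))
    return s
def totool(dw,yaw):
    return np.array([dw[0]*np.cos(yaw)+dw[1]*np.sin(yaw),dw[0]*np.sin(yaw)-dw[1]*np.cos(yaw)])
E
python3 - <<'E'
from h import *
s=st();p=np.array(s["tcp_pos"][:2]);t=G(0,-.15);N=13;d=(t-p)/N;y=np.radians(s["eef_rot"][2])
for i in range(N):
    print(np.round(totool(d,y)*100,2)); 
    if i<12: y+=np.radians(67.7/12)
E
```

```text
t 1.5 gal mm [-267.1 -817.7] z 226.6 yaw [-180.     0.  -167.3] F [ 0.7 -1.1  0.1]
[-3.85  3.97]
[-4.22  3.57]
[-4.55  3.14]
[-4.84  2.68]
[-5.08  2.19]
[-5.27  1.68]
[-5.41  1.15]
[-5.5   0.62]
[-5.53  0.07]
[-5.51 -0.47]
[-5.44 -1.01]
[-5.31 -1.54]
[-5.14 -2.06]
```

>>> jog_arm([
  [[-3.85, 3.97, 0], -5.64, 0],
  [[-4.22, 3.57, 0], -5.64, 0],
  [[-4.55, 3.14, 0], -5.64, 0],
  [[-4.84, 2.68, 0], -5.64, 0],
  [[-5.08, 2.19, 0], -5.64, 0],
  [[-5.27, 1.68, 0], -5.64, 0],
  [[-5.41, 1.15, 0], -5.64, 0],
  [[-5.5, 0.62, 0], -5.64, 0],
  [[-5.53, 0.07, 0], -5.64, 0],
  [[-5.51, -0.47, 0], -5.64, 0],
  [[-5.44, -1.01, 0], -5.64, 0],
  [[-5.31, -1.54, 0], -5.64, 0],
], newtons=20)

```text
time_s: 3.0
tcp_pos: [0.4952, -0.0902, 0.227]
eef_rot: [-179.9, 0.0, -99.4]
contact_force: [0.6, -0.1, 0.7]
gripper_width: 0.0003
gripper_force: 0.0
```

```bash
python3 -c "
from h import *
s=st();y=np.radians(s['eef_rot'][2]);print(totool(G(0,-.15)-s['tcp_pos'][:2],y)*100,s['gripper_width'])"
```

```text
t 3.0 gal mm [ -20.  -199.6] z 227.0 yaw [-179.9    0.   -99.4] F [ 0.6 -0.1  0.7]
[-4.95130034 -2.01938995] 0.0003189122583985218
```

>>> jog_arm([
  [[-4.9, -2.0, 2], 0, 0],
  [[0, 0, 5], 0, 0],
  [[0, 0, 5], 0, 0],
  [[0, 0, 5], 0, 0],
  [[0, 0, 2], 0, 0],
  [[0, 0, 0], 0, 0],
  [[0, 0, 0], 0, 0],
])

```text
time_s: 3.88
tcp_pos: [0.5232, -0.0469, 0.0376]
eef_rot: [-179.9, 0.0, -99.6]
contact_force: [0.3, -0.1, 0.8]
gripper_width: 0.0003
gripper_force: 0.0
```

Run:
```python
from h import *
s=st()
p=capture("side");cv2.imwrite("pics/s1.png",cv2.resize(p["pixels"][140:300,240:440],None,fx=4,fy=3.7,interpolation=cv2.INTER_CUBIC)[:600])
```

```text
t 3.875 gal mm [   0.4 -152.2] z 37.6 yaw [-179.9    0.   -99.6] F [ 0.3 -0.1  0.8]
```

View pics/s1.png

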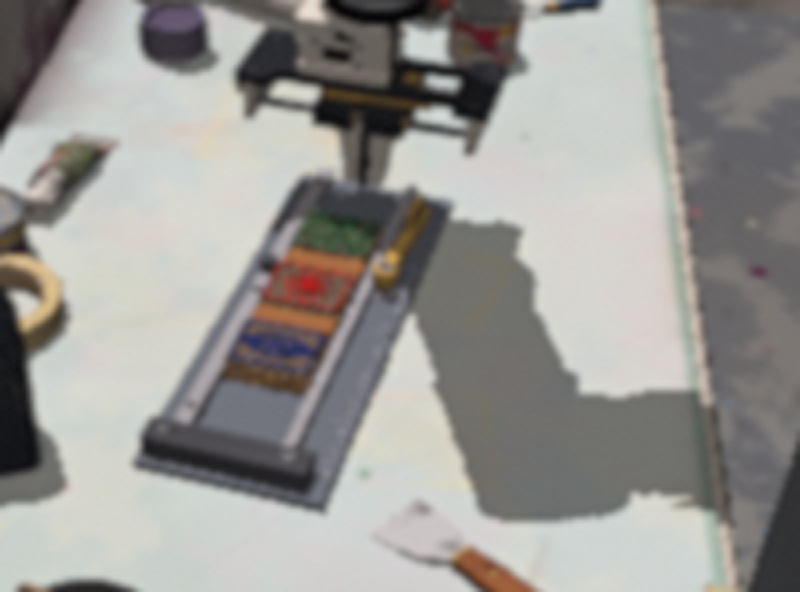

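The fingers hang over the channel's middle, at crop position (368,180), with the row ahead of them. I'll go down and push.

>>> jog_arm([
  [[0, 0, 2.2], 0, 0],
  [[-1.5, 0, 0], 0, 0],
  [[-1, 0, 0], 0, 0],
  [[-0.5, 0, 0], 0, 0],
  [[-0.4, 0, 0], 0, 0],
  [[-0.4, 0, 0], 0, 0],
  [[-0.4, 0, 0], 0, 0],
  [[-0.5, 0, 0], 0, 0],
  [[-0.5, 0, 0], 0, 0],
  [[-0.5, 0, 0], 0, 0],
])

```text
time_s: 5.18
tcp_pos: [0.5318, 0.0093, 0.0146]
eef_rot: [180.0, -0.0, -99.6]
contact_force: [-0.9, -5.1, 3.8]
gripper_width: 0.0005
gripper_force: 2.5
```

```bash
python3 -c "
from h import *
st()"
```

```text
t 5.175 gal mm [ -0.5 -95.4] z 14.6 yaw [180.   -0.  -99.6] F [-0.9 -5.1  3.8]
```

>>> jog_arm([
  [[-0.5, 0, 0], 0, 0],
  [[-0.5, 0, 0], 0, 0],
  [[-0.5, 0, 0], 0, 0],
  [[-0.5, 0, 0], 0, 0],
  [[-0.5, 0, 0], 0, 0],
  [[-0.5, 0, 0], 0, 0],
  [[-0.4, 0, 0], 0, 0],
  [[-0.3, 0, 0], 0, 0],
  [[-0.2, 0, 0], 0, 0],
])

```text
time_s: 6.3
tcp_pos: [0.5383, 0.0478, 0.0145]
eef_rot: [180.0, -0.0, -99.6]
contact_force: [0.1, -4.5, 3.0]
gripper_width: 0.0005
gripper_force: 2.4
```

```bash
python3 -c "
from h import *
st()"
```

```text
t 6.3 gal mm [ -0.5 -56.3] z 14.5 yaw [180.   -0.  -99.6] F [ 0.1 -4.5  3. ]
```

>>> jog_arm([
  [[-0.2, 0, 0], 0, 0],
  [[-0.2, 0, 0], 0, 0],
  [[-0.1, 0, 0], 0, 0],
  [[-0.1, 0, 0], 0, 0],
])

```text
time_s: 6.8
tcp_pos: [0.5393, 0.0535, 0.0146]
eef_rot: [180.0, -0.0, -99.6]
contact_force: [0.1, -8.1, 4.0]
gripper_width: 0.0005
gripper_force: 4.2
```

>>> jog_arm([
  [[-0.1, 0, 0], 0, 0],
  [[-0.1, 0, 0], 0, 0],
  [[0, 0, 0], 0, 0],
])

```text
time_s: 7.18
tcp_pos: [0.5392, 0.0536, 0.0145]
eef_rot: [179.9, -0.1, -99.6]
contact_force: [1.1, -16.5, 5.1]
gripper_width: 0.0005
gripper_force: 7.4
```

>>> jog_arm([
  [[-0.1, 0, 0], 0, 0],
  [[0.3, 0, 0], 0, 0],
  [[1, 0, 0], 0, 0],
  [[2, 0, 0], 0, 0],
  [[0, 0, -3], 0, 0],
  [[0, 0, -4], 0, 0],
  [[1.5, 4, -1], 0, 0],
  [[1.5, 5, 0], 0, 0],
  [[0.6, 1.5, 0], 0, 0],
  [[0, 0, 0], 0, 0],
])

```text
time_s: 8.43
tcp_pos: [0.4242, 0.0055, 0.095]
eef_rot: [-179.9, 0.0, -99.6]
contact_force: [1.3, 0.7, -0.0]
gripper_width: 0.0005
gripper_force: 0.0
```

Run:
```python
from h import *
st()
p=capture("top");cv2.imwrite("pics/t2.png",cv2.resize(p["pixels"][165:260,240:390],None,fx=5,fy=5,interpolation=cv2.INTER_CUBIC))
for t in("block_leaf","block_wave","block_sun"):
    for r in regions_of(p,t)[:1]:print(t,r["confidence"],loc(ray(p,r["pixel"],.031))*1e3)
```

```text
t 8.425 gal mm [-105.9 -117. ] z 95.0 yaw [-179.9    0.   -99.6] F [ 1.3  0.7 -0. ]
block_leaf 0.7 [-40.61857004 -52.62578534]
block_wave 0.58 [  7.60306753 -12.60004538]
block_sun 0.61 [-0.99957763 60.56758042]
```

View pics/t2.png

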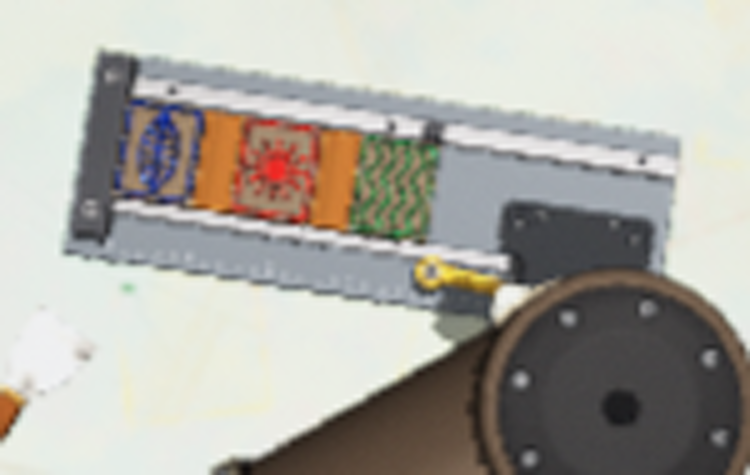

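The row is home: leaf is against the stop at crop columns 115–205, and wave's rear face is at column 438 by the catch. Next I'll push the gate.

>>> jog_arm([
  [[0, 0, 4], 0, 0],
  [[0, 0, 3.1], 0, 0],
  [[0.1, -1.2, 0], 0, 0],
  [[0.1, -1.0, 0], 0, 0],
  [[0.1, -1.0, 0], 0, 0],
  [[0.1, -0.9, 0], 0, 0],
  [[0.1, -0.8, 0], 0, 0],
  [[-0.2, -0.8, 0], 0, 0],
  [[-0.3, -0.8, 0], 0, 0],
  [[-0.4, -0.7, 0], 0, 0],
  [[-0.5, -0.7, 0], 0, 0],
])

```text
time_s: 10.0
tcp_pos: [0.5046, 0.0018, 0.0235]
eef_rot: [180.0, -0.0, -99.6]
contact_force: [-0.3, -2.2, -0.3]
gripper_width: 0.0003
gripper_force: 0.7
```

Run:
```python
from h import *
st()
p=capture("side");cv2.imwrite("pics/s2.png",cv2.resize(p["pixels"][140:300,260:420],None,fx=4,fy=3.7,interpolation=cv2.INTER_CUBIC))
```

```text
t 10.0 gal mm [ -26.1 -107.2] z 23.5 yaw [180.   -0.  -99.6] F [-0.3 -2.2 -0.3]
```

View pics/s2.png

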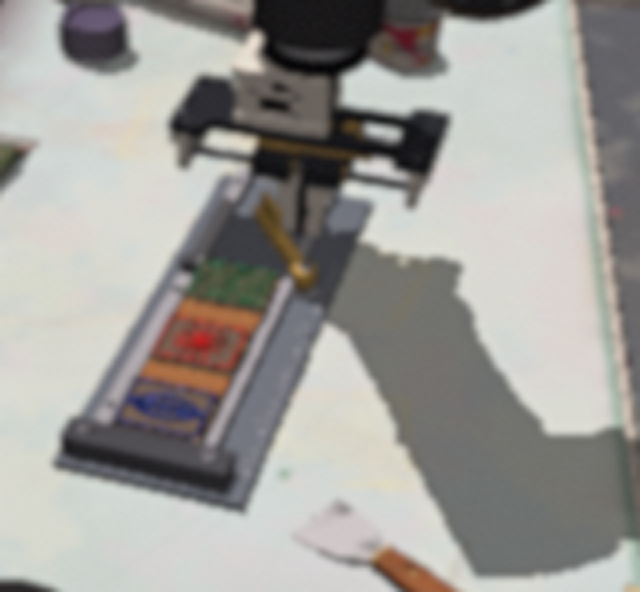

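The gate, at crop (285,250), is swinging ahead of the fingers. I'll carry on.

>>> jog_arm([
  [[-0.6, -0.7, 0], 0, 0],
  [[-0.7, -0.6, 0], 0, 0],
  [[-0.7, -0.6, 0], 0, 0],
  [[-0.8, -0.5, 0], 0, 0],
  [[-0.6, -0.4, 0], 0, 0],
  [[-0.5, -0.3, 0], 0, 0],
  [[-0.3, 0, 0], 0, 0],
  [[-0.2, 0, 0], 0, 0],
])

```text
time_s: 11.05
tcp_pos: [0.5425, 0.0401, 0.0237]
eef_rot: [-180.0, 0.0, -99.6]
contact_force: [0.3, -1.4, 0.2]
gripper_width: 0.0007
gripper_force: 0.5
```

```bash
python3 -c "
from h import *
st()"
```

```text
t 11.05 gal mm [  4.9 -63.2] z 23.7 yaw [-180.     0.   -99.6] F [ 0.3 -1.4  0.2]
```

>>> jog_arm([
  [[-0.1, 0, 0], 0, 0],
  [[-0.1, 0, 0], 0, 0],
  [[-0.1, 0, 0], 0, 0],
])

```text
time_s: 11.42
tcp_pos: [0.5425, 0.0418, 0.0237]
eef_rot: [180.0, -0.1, -99.6]
contact_force: [2.5, -10.8, 0.8]
gripper_width: 0.0001
gripper_force: 5.2
```

>>> jog_arm([
  [[-0.1, 0, 0], 0, 0],
  [[0, 0, 0], 0, 0],
  [[0.3, 0, 0], 0, 0],
  [[1.5, 0, 0], 0, 0],
  [[2.5, 0, 0], 0, 0],
  [[0, 0, -5], 0, 0],
  [[3, 0, -6], 0, 0],
  [[6, 0, -3], 0, 0],
  [[6, 0, 0], 0, 0],
  [[6, 0, 0], 0, 0],
  [[0, 0, 0], 0, 0],
  [[0, 0, 0], 0, 0],
])

```text
time_s: 12.92
tcp_pos: [0.501, -0.2, 0.1573]
eef_rot: [180.0, 0.0, -99.7]
contact_force: [0.1, 1.0, 0.6]
gripper_width: 0.0007
gripper_force: 0.0
```

Run:
```python
from h import *
st()
p=capture("top");cv2.imwrite("pics/t3.png",cv2.resize(p["pixels"][165:260,240:390],None,fx=5,fy=5,interpolation=cv2.INTER_CUBIC))
```

```text
t 12.925 gal mm [   4.1 -306.8] z 157.3 yaw [180.    0.  -99.7] F [0.1 1.  0.6]
```

View pics/t3.png

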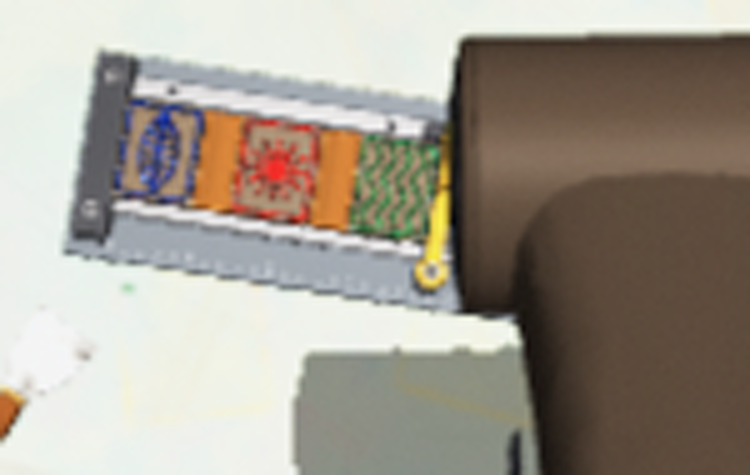

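The row sits against the stop. The gate runs from (430,270) to (447,135), straight across behind wave, and nothing is touching it.

```bash
python3 -c "
from h import *
print(close_job())"
```

```text
the job is handed in; nothing more can be done
None
```

I pushed the row up against the head stop and shut the gate behind it, by pushing only. Both pushes stalled at the expected place and the last picture showed both in position; I handed the job in at about 13 s, and no verdict came back.

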